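# Dock the UV torch at the fly-tying bench

### The job

Stand the curing torch with the violet rings, lens up, in the grey charging dock and push it straight down past the sprung ball until it clicks and sits fully home. Leave the torch with the yellow rings standing where it is.

Things in the scene. Friction and masses are not known exactly. Their poses are not given: they have to be found in the camera images.
- uv_torch_mid (a point): UV torch to dock: upright black cylinder, 106 mm tall, 28 mm diameter (31 mm over the top 18 mm), 0.1 kg, violet rings, violet lens on top. Round: yaw is free. Point: its centre, 53 mm above its underside; z up to the lens. Steel tail tapers to 22 mm over the last 4 mm; groove for the ball 17 mm above the underside. Grip it 10 to 20 mm above the centre so the fingers clear the dock.
- white_torch_mid (a point): ordinary work torch of the same shape and size, with yellow rings and a pale lens: not to be docked, leave it standing. The point is at its centre, 53 mm above its underside; z up.
- dock: fixed grey dock, 70 x 70 mm, 42 mm high; white square funnel on top, mouth 52 mm, narrowing at 45 degrees to a pocket 30 mm square that runs from 31 mm above the bench down to its floor at 5 mm. Origin: centre of its underside, on the pocket's axis; z up; ball in the +y wall, behind a brass boss. A torch fully home stands on the pocket floor, its centre 58 mm above the bench.
- click_ball (a joint): sprung steel ball, 14 mm, in the pocket's wall, centred 22 mm above the bench: 0 = standing out 5.5 mm, grows as it is pushed back (to 0.006 m; spring 4 N plus 1 N per mm). A torch let down into the pocket stops on it, about 18 mm too high; pushed down with 5 to 20 N it drives the ball back some 3 mm, then the ball springs into the torch's groove and holds it.
Things that resemble listed ones, but are neither listed nor needed, are in the scene too. Of the things that look like the dock, the larger one is meant.

How it is judged:
By the outcome, as a careful person would: the job done as asked, in the order asked, and still so for the second after the job is handed in, with the robot touching nothing.
It also fails if it takes over 40 s, if anything falls off the work surface, if the arm or the gripper's body presses on something with over 40 N, if the wrist force passes 120 N, or if a joint passes its speed limit or range.

### The arm

A 6-joint arm with a two-finger parallel gripper is mounted at the origin on the work surface. World frame = base frame: x ahead of the robot, y to its left, z up, the work surface at z = 0. Lengths are in m, angles in degrees, forces in N, time in s.
With the tool pointing down it reaches from about 0.25 to 0.725 m from the base axis. Payload 9.7 kg.
Tool frame: the origin (TCP) lies midway between the tips of the shut fingers; the grasp point (between the pads) lies 19 mm behind it (bot.hold_point_z is the distance from the TCP to the grasp point, in m); z points along the fingers, y is the line along which they close (so a half turn about z gives the same grasp; the last joint's range is limited). The gripper opens to 85 mm and grips with 20 to 120 N. Pads are 22 mm wide; open, the fingers measure 114 mm over their backs; the gripper's body (76 mm by 85 mm) begins 54 mm behind the grasp point. The pads swing forward as they close: fully open they stand 13 mm farther back than shut.
Start: joints at [69.328, 4.979, 10.078, 95.1, 0, 90], TCP at [0.194, 0.515, 0.21] pointing down, gripper open.
Joint ranges: [-179.16, 179.16], [-48.56, 103.87], [-65.8, 70.77], [-126.05, 130.52], [-82.76, 87.17], [-180, 180]. Speed limits (degrees/s): [127.2, 127.2, 147.25, 180, 180, 180].

### API

Orientations are given as [roll, pitch, yaw] about the fixed x, y, z axes, in that order (R = Rz(yaw) Ry(pitch) Rx(roll)).
In Python, from workcell import bot gives the robot as it stands.
- The arm moves only by the tool play_rows, never from a script. Its argument "steps" is a list that holds one entry, the list of rows, each a list of 4 numbers: the shift along the tool's x, y, z in m, then the turn about the tool's z in rad. In form: [[[tx, ty, tz, yaw], ...]]. A call has exactly 5 rows; each row shifts and turns the commanded pose from where the row before left it, along the tool's axes as they then stand; what a row does not reach is not made up. A row lasts 1/12 s, in which the tool goes at most 41.7 mm and 7.16 degrees, less where a joint would pass 70% of its speed; a pose out of reach is approached as far as the arm can. A call is refused whole if a number of a shift passes 0.0417 or a number of a turn 0.125, either way. A call with a gripper value outside its range is refused whole. "gripper" is the finger opening in m, from 0 to 0.0854, set as the call begins (left out, the last holds). The fingers move at their own pace and stop on an object; "squeeze" is the grip in N (left out, the last holds). Time passes only in rows, so rows that do not move let the fingers close, or fill a call up. It gives the time, the measured TCP pose, the force, the opening and the grip force at its end, in the units of the state.
- bot.get_obs(): the state, without advancing time (a new reading comes with each control period).
- bot.camera(name): name is "side" or "top" or "wrist"; returns a dict with "img" (420x560x3 uint8, blue, green, red), "vfov" (degrees; the focal length in pixels is half the picture's height over the tangent of half this angle, whatever the lens; pixels are square), "cx", "cy" (the principal point, pixels), "xyz" and "attitude" of the camera in the world. Camera axes: x right, y down, z forward; pixel columns grow to the right and rows downward; lengths in m; the calibration is good to about 2 mm. A picture is of the moment at which its call begins. There is no depth.
- bot.job_done(): hands the job in; it is judged then, once.
The state is a dict: "time": time; "q": joint angles; "qd": joint speeds; "joint_efforts": joint torques, N m; "ee_pos": TCP position; "tcp_rot": TCP orientation; "wrist_force": force on the tool from outside, world axes, zero at the start; "torque": the same for the moment, N m; "opening": finger opening in m; "grasp_force": force on a finger pad.
Only numpy, scipy, OpenCV 4.12 (cv2) and the standard library are available. Lean on these libraries where they do the work, as an engineer would, in place of code of your own. Each camera call takes 0.05 s, during which the arm holds its last target. There are 200 camera calls.

## Working session

There is one attempt and no reset: what is moved stays moved. The work goes in short steps, Python scripts to look and compute and a tool call to move; the robot and the scene stay as the last step left them, time stands still between calls to the robot, and variables do not carry over. Pictures are saved under pics/ and viewed, at most 10 in all, crops included, and the job is handed in when it is done.

Besides the shell and the picture viewer there is one more tool, called after "Call:" as name(argument=value, ...), one argument or row to a line, values as JSON. play_rows: Moves the arm, as the interface text tells. Its arguments: {"type":"object","properties":{"steps":{"type":"array","items":{"type":"array","items":{"type":"array","items":{"type":"number"}}}},"gripper":{"type":"number"},"squeeze":{"type":"number"}},"required":["steps"]}

```bash
mkdir -p pics
cat > h.py <<'E'
import numpy as np, cv2
from scipy.spatial.transform import Rotation as R
from workcell import bot
def cam(n):
    c=bot.camera(n); c['f']=c['img'].shape[0]/2/np.tan(np.radians(c['vfov'])/2)
    c['R']=R.from_euler('xyz',c['attitude'],degrees=True).as_matrix() if np.size(c['attitude'])==3 else np.array(c['attitude'])
    return c
def ray(c,u,v):
    d=c['R']@np.array([(u-c['cx'])/c['f'],(v-c['cy'])/c['f'],1]); return np.array(c['xyz']),d/np.linalg.norm(d)
def onplane(c,u,v,z):
    o,d=ray(c,u,v); return o+d*(z-o[2])/d[2]
def proj(c,p):
    q=c['R'].T@(np.array(p)-c['xyz']); return q[:2]/q[2]*c['f']+[c['cx'],c['cy']]
E
python3 - <<'E'
from h import *
for n in ['top','side']:
    c=cam(n); cv2.imwrite(f'pics/{n}0.png',c['img']); print(n,c['xyz'],c['attitude'],c['vfov'],c['cx'],c['cy'])
print(bot.get_obs())
E
```

```text
top [0.45068794 0.01094149 0.84707896] [-173.53046463    0.95241347  -91.4663621 ] 49.860975538160844 271.49879595639214 214.50810454652577
side [0.34131244 0.6037252  0.41142079] [-119.96031819    0.2545802  -164.94894938] 53.027944184809726 273.8619222315124 210.7152724080812
{'time': 0.1, 'q': array([ 6.93259140e+01,  5.00753421e+00,  1.00408651e+01,  9.50991867e+01,
       -1.28526745e-04,  9.00007554e+01]), 'qd': array([ 0.0816056 , -0.02497272,  0.17086072,  0.02596127, -0.0392361 ,
       -0.05817415]), 'joint_efforts': array([-6.89564386e-04, -5.21561372e+01,  4.65653014e+01,  1.60681136e-02,
       -4.51585606e-06,  7.67412928e-06]), 'ee_pos': array([0.19410278, 0.51437964, 0.20977471]), 'tcp_rot': array([-1.79934144e+02,  1.29394950e-04,  1.59325159e+02]), 'wrist_force': array([0.0568924 , 0.20254376, 0.86341524]), 'torque': array([ 0.01632452,  0.01656061, -0.03294528]), 'grasp_force': 0.0, 'opening': 0.08562136965089122}
```

View pics/top0.png

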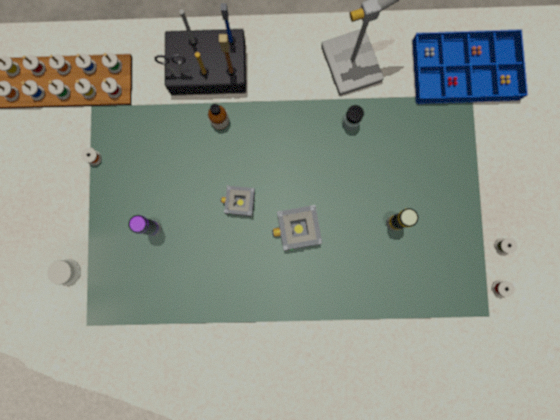

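View pics/side0.png

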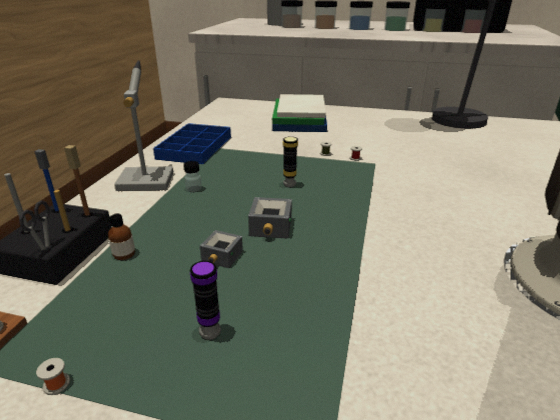

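Top view: the violet torch is at (138,224) and the yellow one at (408,217). There are two dock-like things, at (298,229) and (240,201). The one at (298,229) is larger, so it is the dock. I'll measure and confirm with a crop.

Run:
```python
from h import *
c=cam('top'); s=cam('side'); im=c['img']; hsv=cv2.cvtColor(im,cv2.COLOR_BGR2HSV)
def big(m,x0,y0,x1,y1):
    z=np.zeros_like(m); z[y0:y1,x0:x1]=m[y0:y1,x0:x1]
    cs,_=cv2.findContours(z,0,2); return max(cs,key=cv2.contourArea)
k=big(cv2.inRange(hsv,(125,110,110),(155,255,255)),110,200,165,245)
(u,v),r=cv2.minEnclosingCircle(k); print('lens',u,v,r,onplane(c,u,v,.106), 'diam',2*r/c['f']*.74)
# side lens
hs=cv2.cvtColor(s['img'],cv2.COLOR_BGR2HSV)
k2=big(cv2.inRange(hs,(125,110,80),(155,255,255)),180,255,230,290)
e=cv2.fitEllipse(k2); print('side',e, onplane(s,*e[0],.106))
# docks: non-green grey on mat
for nm,b in [('big',(268,200,328,256)),('small',(215,180,260,222))]:
    m=cv2.inRange(hsv,(0,0,90),(180,60,255))
    k=big(m,*b); rr=cv2.minAreaRect(k); print(nm,rr,onplane(c,*rr[0],.042),'size',np.array(rr[1])/c['f']*.805)
    mk=im.copy(); cv2.drawContours(im,[cv2.boxPoints(rr).astype(int)],0,(0,0,255),1)
    y=big(cv2.inRange(hsv,(22,90,90),(35,255,255)),*b); (a,bb),q=cv2.minEnclosingCircle(y); print(' yellow spot',a,bb,q,onplane(c,a,bb,.005))
cr=cv2.resize(im[180:260,110:340],None,fx=3.4,fy=3.4,interpolation=2)
cs=cv2.resize(s['img'][190:345,170:310],None,fx=2,fy=2)
o=np.zeros((600,800,3),np.uint8); o[:cr.shape[0],:cr.shape[1]]=cr; o[280:280+cs.shape[0],:cs.shape[1]]=cs
cv2.imwrite('pics/crop1.png',o)
```

```text
lens 136.93609619140625 223.47744750976562 8.080924987792969 [0.526205   0.24422214 0.106     ] diam 0.02647274759511138
side ((202.70175170898438, 267.8913879394531), (12.591312408447266, 21.64519500732422), 82.23703002929688) [0.52628393 0.24368913 0.106     ]
big ((297.4999694824219, 227.5), (54.99999237060547, 58.99999237060547), 90.0) [ 0.51768399 -0.02384896  0.042     ] size [0.09800195 0.10512937]
 yellow spot 298.125 228.5 4.155292510986328 [ 0.51885887 -0.02655379  0.005     ]
small ((236.99996948242188, 200.49998474121094), (40.99999237060547, 43.99999237060547), 90.0) [0.5694161  0.08349796 0.042     ] size [0.073056   0.07840156]
 yellow spot 239.5 201.5 2.9155757427215576 [0.57283739 0.08214863 0.005     ]
```

View pics/crop1.png

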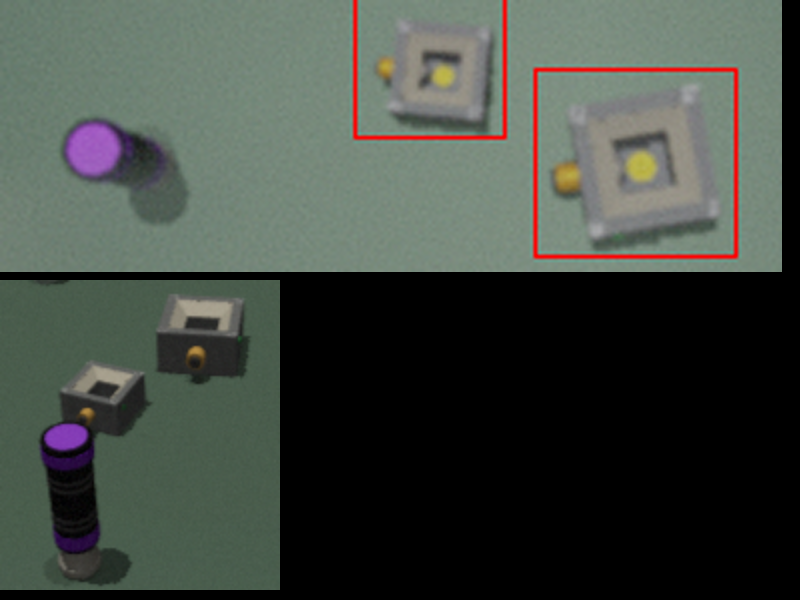

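The crop confirms it. The violet-ringed torch is at (0.526, 0.244); top and side views agree within 1 mm. The large dock's floor spot is at about (0.519, −0.027), with the brass boss towards +y and the dock yawed about 10°. Moving above the torch.

Call:
play_rows(
  steps=[
    [[0,0,0,-0.0935],[0,0,0,-0.0935],[-0.0312,-0.0174,0,0],[-0.0312,-0.0174,0,0],[-0.0312,-0.0174,0,0]],
  ],
  gripper=0.0854,
  squeeze=50,
)

```text
time: 0.62
ee_pos: [0.2777, 0.4462, 0.2101]
tcp_rot: [-180.0, -0.0, 170.2]
wrist_force: [-0.2, -0.2, 0.8]
opening: 0.0857
grasp_force: 0.0
```

Call:
play_rows(
  steps=[
    [[-0.0312,-0.0174,0,0],[-0.0312,-0.0174,0,0],[-0.0312,-0.0174,0,0],[-0.0312,-0.0174,0,0],[-0.0312,-0.0174,0,0]],
  ],
)

```text
time: 1.03
ee_pos: [0.417, 0.3329, 0.2104]
tcp_rot: [180.0, 0.0, 170.0]
wrist_force: [0.5, 0.2, 0.4]
opening: 0.0853
grasp_force: 0.0
```

Call:
play_rows(
  steps=[
    [[-0.0312,-0.0174,0,0],[-0.0312,-0.0174,0,0],[-0.0312,-0.0174,0,0],[-0.0312,-0.0174,0,0],[0,0,0,0]],
  ],
)

```text
time: 1.45
ee_pos: [0.5304, 0.2404, 0.2092]
tcp_rot: [-179.9, 0.0, 169.8]
wrist_force: [0.1, 0.9, 0.8]
opening: 0.0852
grasp_force: 0.0
```

Run:
```python
from h import *
w=cam('wrist'); o=bot.get_obs(); print(o['time'],o['ee_pos'],o['tcp_rot'],o['q'],w['xyz'],w['attitude'])
hs=cv2.cvtColor(w['img'],cv2.COLOR_BGR2HSV); m=cv2.inRange(hs,(125,110,80),(155,255,255))
cs,_=cv2.findContours(m,0,2); k=max(cs,key=cv2.contourArea); print(cv2.boundingRect(k))
(u,v),r=cv2.minEnclosingCircle(k); p=onplane(w,u,v,.106); print(u,v,r,p)
Rm=R.from_euler('xyz',o['tcp_rot'],degrees=True).as_matrix(); p[:2]; print('tool shift',Rm.T@(np.array([.5262,.244,.049])-o['ee_pos']),Rm.T@(np.array([p[0],p[1],.049])-o['ee_pos']))
cv2.imwrite('pics/w1.png',w['img'])
```

```text
1.5 [0.52859041 0.24198136 0.20940457] [-1.79945133e+02 -4.84490767e-02  1.69815152e+02] [ 2.46068131e+01  9.43612244e+00  1.48836286e+01  9.55186011e+01
 -1.74140501e-02  3.47916490e+01] [0.45754883 0.25440808 0.37302894] [1.63388146e+02 6.56581312e-02 7.97868790e+01]
(261, 176, 34, 32)
277.4142761230469 191.6571502685547 16.668405532836914 [0.52522941 0.24477847 0.106     ]
tool shift [0.00257405 0.00171775 0.16040523] [0.003667   0.00231234 0.16040559]
```

View pics/w1.png

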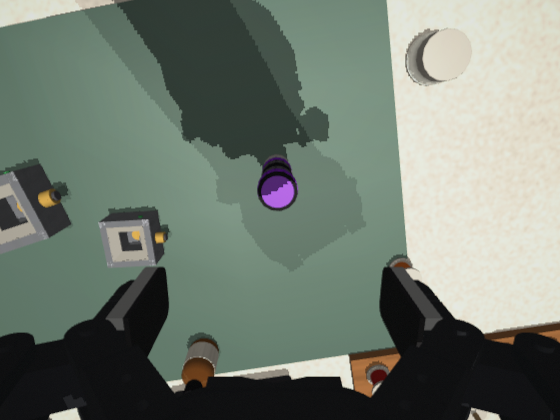

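The wrist view shows the violet lens at (277,192), centred between the fingers. The three estimates agree within about 1 mm. Descending and gripping.

Call:
play_rows(
  steps=[
    [[0.003,0.002,0.03,0],[0,0,0.035,0],[0,0,0.035,0],[0,0,0.035,0],[0,0,0.025,0]],
  ],
)

```text
time: 1.92
ee_pos: [0.5223, 0.2468, 0.0472]
tcp_rot: [-179.9, -0.1, 170.1]
wrist_force: [-0.3, 0.5, 0.7]
opening: 0.0854
grasp_force: 0.0
```

Call:
play_rows(
  steps=[
    [[0,0,0,0],[0,0,0,0],[0,0,0,0],[0,0,0,0],[0,0,0,0]],
  ],
  gripper=0.02,
  squeeze=50,
)

```text
time: 2.33
ee_pos: [0.5254, 0.2473, 0.0529]
tcp_rot: [179.9, 0.2, 170.1]
wrist_force: [0.1, -1.3, 6.7]
opening: 0.029
grasp_force: 48.7
```

Call:
play_rows(
  steps=[
    [[0,0,0,0],[0,0,0,0],[0,0,0,0],[0,0,0,0],[0,0,0,0]],
  ],
)

```text
time: 2.75
ee_pos: [0.5255, 0.2472, 0.053]
tcp_rot: [179.9, 0.2, 170.0]
wrist_force: [-0.3, 0.3, 6.1]
opening: 0.0296
grasp_force: 48.9
```

Held, with the opening at 29 mm. Lifting and carrying it over.

Call:
play_rows(
  steps=[
    [[0,0,-0.02,0],[0,0,-0.025,0],[0,0,-0.025,0],[0,0,-0.02,0],[0,0,0,0]],
  ],
)

```text
time: 3.17
ee_pos: [0.5261, 0.2476, 0.1464]
tcp_rot: [179.7, 0.4, 170.0]
wrist_force: [1.5, 0.2, -0.5]
opening: 0.0292
grasp_force: 49.6
```

Call:
play_rows(
  steps=[
    [[0.003,-0.02,0,0],[-0.005,-0.03,0,0],[-0.005,-0.03,0,0],[-0.005,-0.03,0,0],[-0.005,-0.03,0,0]],
  ],
)

```text
time: 3.58
ee_pos: [0.5166, 0.1047, 0.1406]
tcp_rot: [180.0, 0.0, 170.1]
wrist_force: [0.6, -0.6, -0.5]
opening: 0.0295
grasp_force: 49.7
```

Call:
play_rows(
  steps=[
    [[-0.005,-0.03,0,0],[-0.005,-0.03,0,0],[-0.005,-0.025,0,0],[-0.003,-0.015,0,0],[0,0,0,0]],
  ],
)

```text
time: 4.0
ee_pos: [0.5173, 0.0016, 0.1406]
tcp_rot: [-180.0, 0.0, 169.9]
wrist_force: [-0.1, -0.9, -0.6]
opening: 0.0292
grasp_force: 49.7
```

Run:
```python
from h import *
w=cam('wrist'); s=cam('side'); t=cam('top'); o=bot.get_obs(); print(o['time'],o['ee_pos'],o['tcp_rot'],o['wrist_force'],o['opening'],o['grasp_force'],o['q'])
cv2.imwrite('pics/w2.png',w['img']);cv2.imwrite('pics/s2.png',s['img'])
a=cv2.resize(s['img'][70:280,180:360],None,fx=2.2,fy=2.2);b=cv2.resize(t['img'][140:280,200:360],None,fx=2.4,fy=2.4)
q=np.zeros((600,800,3),np.uint8);q[:a.shape[0],:a.shape[1]]=a;q[:b.shape[0],400:400+b.shape[1]]=b;cv2.imwrite('pics/c2.png',q)
```

```text
4.15 [0.51724414 0.00456751 0.14048475] [1.79980022e+02 1.46760611e-02 1.70021781e+02] [-0.61789244  0.34771922 -1.29177356] 0.029616195489998304 49.748527355259284 [ 4.95895704e-01 -3.85181514e-01 -3.19834284e+00  8.71687754e+01
  1.69770006e-02  1.04741151e+01]
```

View pics/c2.png

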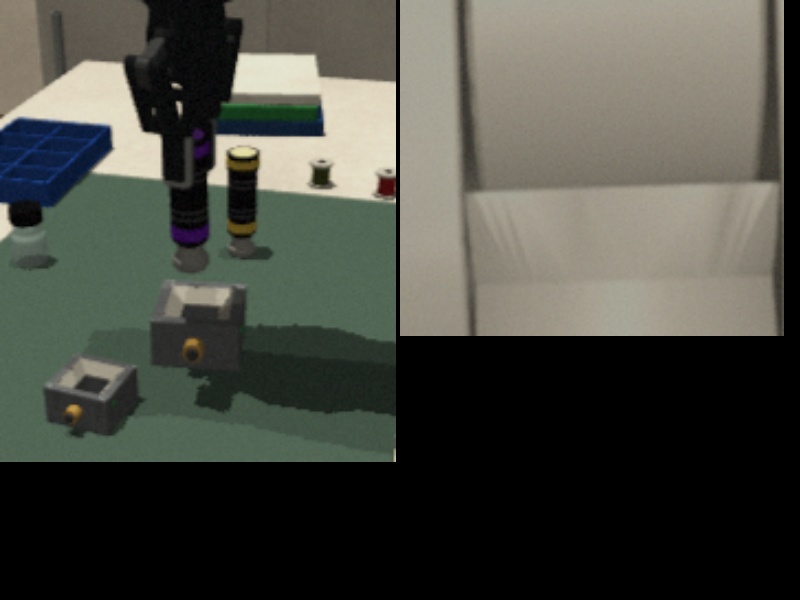

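View pics/w2.png

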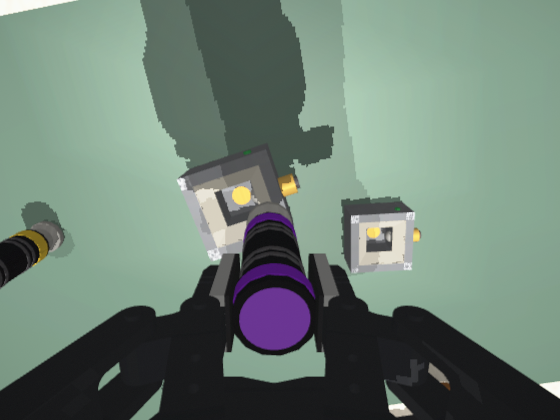

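The side crop shows the torch hanging upright from the gripper. The wrist view shows the dock's yellow floor spot at (241,196), the boss at (289,185), and the lens at (275,318). I'll take a finer dock fix from this view.

Run:
```python
from h import *
w=cam('wrist'); o=bot.get_obs(); im=w['img']; hs=cv2.cvtColor(im,cv2.COLOR_BGR2HSV)
def comp(m,x0,y0,x1,y1):
    z=np.zeros_like(m); z[y0:y1,x0:x1]=m[y0:y1,x0:x1]; cs,_=cv2.findContours(z,0,2); return max(cs,key=cv2.contourArea)
y=comp(cv2.inRange(hs,(18,100,100),(38,255,255)),215,175,265,215); e=cv2.fitEllipse(y); print('spot',e,onplane(w,*e[0],.005))
l=comp(cv2.inRange(hs,(125,110,80),(155,255,255)),225,280,330,360); e=cv2.fitEllipse(l); print('lens',e,onplane(w,*e[0],o['ee_pos'][2]+.053),o['ee_pos'])
t=cv2.imread('pics/top0.png')
class _:0
c=dict(xyz=np.array([0.45068794,0.01094149,0.84707896]),R=R.from_euler('xyz',[-173.53046463,0.95241347,-91.4663621],degrees=True).as_matrix(),f=210/np.tan(np.radians(49.860975538/2)),cx=271.4988,cy=214.5081)
P=[onplane(c,110+a/3.4,180+b/3.4,.042) for a,b in [(579,112),(690,95),(710,208),(597,230)]]
print(np.array(P).round(4),np.mean(P,0))
cv2.imwrite('pics/w3.png',cv2.resize(im[130:280,160:320],None,fx=4,fy=4,interpolation=2))
np.savez('w3.npz',xyz=w['xyz'],R=w['R'],f=w['f'],cx=w['cx'],cy=w['cy'])
```

```text
spot ((237.4699249267578, 195.52462768554688), (17.27771759033203, 18.051015853881836), 95.56797790527344) [ 0.51774794 -0.02627676  0.005     ]
lens ((274.2687683105469, 318.3511962890625), (61.870361328125, 70.76319885253906), 85.37384033203125) [0.51775453 0.00533798 0.19342652] [0.51721534 0.00492891 0.14042652]
[[ 0.5447  0.0061  0.042 ]
 [ 0.5521 -0.0526  0.042 ]
 [ 0.4923 -0.0609  0.042 ]
 [ 0.4823 -0.0015  0.042 ]] [ 0.51785693 -0.02724959  0.042     ]
```

View pics/w3.png

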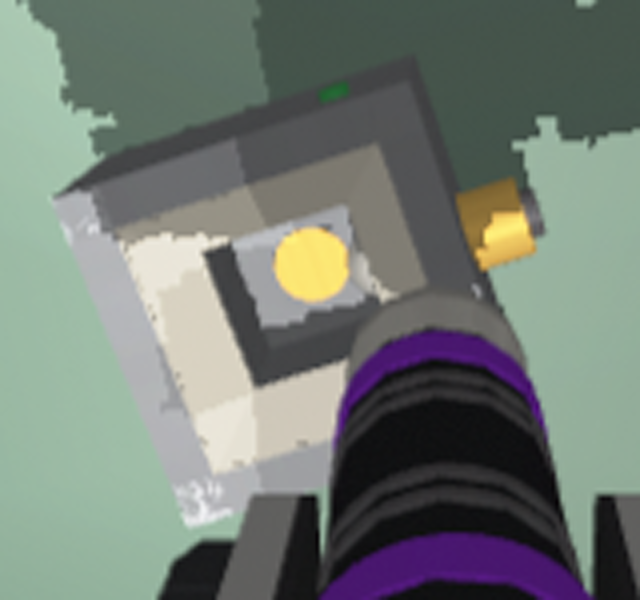

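The measurements agree: dock centre at about (0.5177, −0.0267), and the held torch's axis within 0.7 mm of the TCP. Centring over the dock and aligning the grip with the dock's ball axis.

Call:
play_rows(
  steps=[
    [[-0.003,-0.0155,0,0],[-0.0029,-0.0156,0,0],[0,0,0,-0.1],[0,0,0,-0.1],[0,0,0,-0.1]],
  ],
)

```text
time: 4.62
ee_pos: [0.5177, -0.0265, 0.1403]
tcp_rot: [180.0, -0.0, -172.4]
wrist_force: [0.3, -0.1, -1.8]
opening: 0.0295
grasp_force: 49.8
```

Call:
play_rows(
  steps=[
    [[0,0,0,0],[0,0,0,0],[0,0,0,0],[0,0,0,0],[0,0,0,0]],
  ],
)

```text
time: 5.03
ee_pos: [0.5176, -0.0272, 0.1404]
tcp_rot: [180.0, 0.0, -172.8]
wrist_force: [-0.2, 0.6, -1.4]
opening: 0.0296
grasp_force: 49.8
```

Call:
play_rows(
  steps=[
    [[0,0,0.012,0],[0,0,0.012,0],[0,0,0.012,0],[0,0,0.009,0],[0,0,0.005,0]],
  ],
)

```text
time: 5.45
ee_pos: [0.5166, -0.0274, 0.088]
tcp_rot: [180.0, -0.2, -172.8]
wrist_force: [-0.1, -0.7, -0.7]
opening: 0.0296
grasp_force: 49.8
```

Call:
play_rows(
  steps=[
    [[0,0,0.002,0],[0,0,0.002,0],[0,0,0.002,0],[0,0,0.002,0],[0,0,0.002,0]],
  ],
)

```text
time: 5.87
ee_pos: [0.518, -0.0272, 0.0809]
tcp_rot: [180.0, 0.1, -172.8]
wrist_force: [-1.1, 3.8, 5.6]
opening: 0.0292
grasp_force: 50.2
```

Light contact from the −y side, so I'm nudging 1 mm towards +y and continuing down slowly.

Call:
play_rows(
  steps=[
    [[0,0.001,0,0],[0,0,0.001,0],[0,0,0.001,0],[0,0,0.001,0],[0,0,0,0]],
  ],
)

```text
time: 6.28
ee_pos: [0.5174, -0.0261, 0.0771]
tcp_rot: [180.0, -0.0, -172.8]
wrist_force: [-0.3, 3.7, 1.1]
opening: 0.0295
grasp_force: 49.9
```

Call:
play_rows(
  steps=[
    [[0,0.0005,0.001,0],[0,0,0.001,0],[0,0,0.001,0],[0,0,0.001,0],[0,0,0.001,0]],
  ],
)

```text
time: 6.7
ee_pos: [0.5183, -0.0259, 0.0738]
tcp_rot: [-180.0, 0.2, -172.8]
wrist_force: [-0.3, 2.4, 9.4]
opening: 0.0295
grasp_force: 50.7
```

Call:
play_rows(
  steps=[
    [[0,0,0.001,0],[0,0,0.001,0],[0,0,0.001,0],[0,0,0.001,0],[0,0,0.001,0]],
  ],
)

```text
time: 7.12
ee_pos: [0.5181, -0.0259, 0.0683]
tcp_rot: [-180.0, 0.1, -172.8]
wrist_force: [0.2, 2.4, 5.6]
opening: 0.0294
grasp_force: 50.4
```

Call:
play_rows(
  steps=[
    [[0,0,0.001,0],[0,0,0.001,0],[0,0,0.001,0],[0,0,0.001,0],[0,0,0.001,0]],
  ],
)

```text
time: 7.53
ee_pos: [0.5176, -0.0259, 0.0626]
tcp_rot: [-180.0, 0.0, -172.8]
wrist_force: [0.1, 2.7, 3.2]
opening: 0.0294
grasp_force: 50.1
```

Call:
play_rows(
  steps=[
    [[0,0,0.001,0],[0,0,0.001,0],[0,0,0.001,0],[0,0,0.001,0],[0,0,0.001,0]],
  ],
)

```text
time: 7.95
ee_pos: [0.5178, -0.0259, 0.0579]
tcp_rot: [-180.0, 0.1, -172.8]
wrist_force: [-0.8, 2.8, 11.3]
opening: 0.0295
grasp_force: 50.9
```

Call:
play_rows(
  steps=[
    [[0,0,0.001,0],[0,0,0.001,0],[0,0,0,0],[0,0,0,0],[0,0,0,0]],
  ],
)

```text
time: 8.37
ee_pos: [0.5188, -0.026, 0.0578]
tcp_rot: [-180.0, 0.2, -172.8]
wrist_force: [-1.7, 2.2, 16.3]
opening: 0.0294
grasp_force: 51.2
```

It no longer sinks at 16 N, so it's on the floor. Relieving the push, opening, and retreating straight up.

Call:
play_rows(
  steps=[
    [[0,0,-0.0015,0],[0,0,0,0],[0,0,0,0],[0,0,0,0],[0,0,0,0]],
  ],
  gripper=0.07,
)

```text
time: 8.78
ee_pos: [0.5172, -0.0261, 0.0564]
tcp_rot: [-180.0, -0.0, -172.8]
wrist_force: [-0.3, -0.6, -0.2]
opening: 0.07
grasp_force: 0.0
```

Call:
play_rows(
  steps=[
    [[0,0,0,0],[0,0,0,0],[0,0,-0.01,0],[0,0,-0.03,0],[0,0,-0.04,0]],
  ],
)

```text
time: 9.2
ee_pos: [0.5157, -0.0258, 0.1357]
tcp_rot: [180.0, -0.3, -172.8]
wrist_force: [0.7, -0.5, -0.7]
opening: 0.0701
grasp_force: 0.0
```

Call:
play_rows(
  steps=[
    [[0,0,-0.03,0],[0,0,-0.03,0],[0,0,0,0],[0,0,0,0],[0,0,0,0]],
  ],
)

```text
time: 9.62
ee_pos: [0.5174, -0.0259, 0.1969]
tcp_rot: [-180.0, 0.0, -172.8]
wrist_force: [0.2, -0.4, -0.6]
opening: 0.07
grasp_force: 0.0
```

Run:
```python
from h import *
w=cam('wrist'); s=cam('side'); o=bot.get_obs(); print(o['time'],o['ee_pos'],o['opening'])
def lens(c,b):
    m=cv2.inRange(cv2.cvtColor(c['img'],cv2.COLOR_BGR2HSV),(125,110,80),(155,255,255)); z=np.zeros_like(m);z[b[1]:b[3],b[0]:b[2]]=m[b[1]:b[3],b[0]:b[2]]
    cs,_=cv2.findContours(z,0,2); k=max(cs,key=cv2.contourArea); return cv2.fitEllipse(k)
e=lens(w,(0,0,560,420)); print('wrist',e,onplane(w,*e[0],.111))
print('expected lens px side home/high',proj(s,(.518,-.0265,.111)),proj(s,(.518,-.0265,.129)),'wrist',proj(w,(.518,-.0265,.111)))
a=cv2.resize(s['img'][90:270,200:360],None,fx=3,fy=3);q=np.zeros((560,800,3),np.uint8);q[:540,:480]=a
q[:240,480:800]=cv2.resize(w['img'],(320,240));cv2.imwrite('pics/f.png',q)
```

```text
9.7167 [ 0.51691427 -0.02590083  0.19580908] 0.07003851627295166
wrist ((270.3764953613281, 205.45217895507812), (33.235904693603516, 34.5161018371582), 98.16069030761719) [ 0.51782838 -0.02719006  0.111     ]
expected lens px side home/high [270.55420884 171.64850483] [270.46467237 161.88200715] wrist [271.29667794 205.79373683]
```

View pics/f.png

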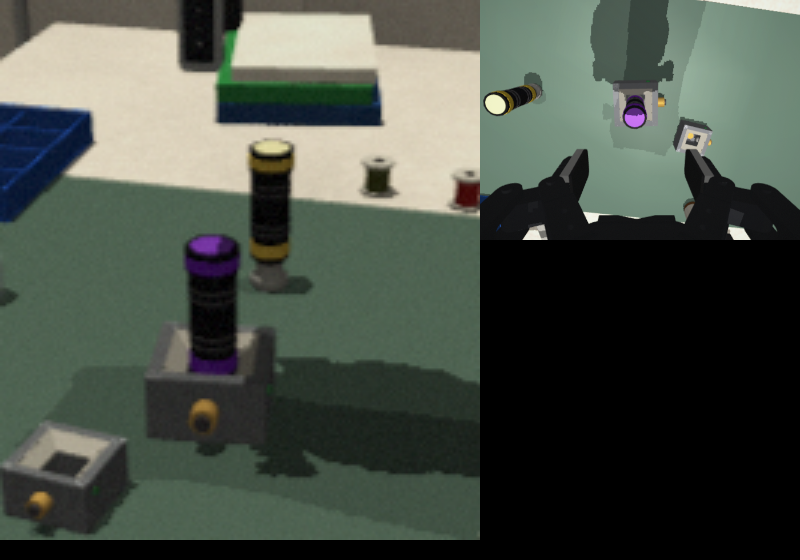

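The lens is at side pixel (270.7, 172.7). Home predicts 171.6 and stuck-on-the-ball predicts 161.9, so the torch is fully home and upright. The yellow-ringed torch still stands.

```bash
python3 -c "
from workcell import bot
print(bot.job_done())"
```

```text
the job is handed in; nothing more can be done
None
```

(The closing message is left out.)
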